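Select the green feed on the strap skiving machine

ROBOT

A 7-joint arm with a two-finger parallel gripper is mounted at the origin on the work surface. World frame = base frame: x ahead of the robot, y to its left, z up, the work surface at z = 0. Lengths are in m, angles in rad, forces in N, time in s.
With the tool pointing down it reaches from about 0.4 to 0.85 m from the base axis. Payload 10.4 kg.
Tool frame: the origin (TCP) lies between the finger pads; the fingertips stand 11 mm ahead of it and the grasp point (between the pads) lies 8 mm behind it; z points along the fingers, y is the direction in which the jaws open and shut (so a half turn about z gives the same grasp; the last joint's range is limited). The gripper opens to 87 mm and grips with 3 to 60 N. Pads are 19 mm wide; open, the fingers measure 117 mm over their backs; the gripper's body (75 mm by 190 mm) begins 51 mm behind the grasp point.
Start: joints at [-1.179, 0.332, -0.065, 1.46, 0.022, 1.35, -0.088], TCP at [0.252, 0.572, 0.234] pointing down, gripper open.
Joint ranges: [-2.6, 2.6], [-0.5, 2.12], [-1.47, 1.34], [0.16, 2.42], [-1.27, 4.41], [0.06, 2.06], [-2.6, 2.6]. Speed limits (rad/s): [2.22, 2.22, 2.79, 2.79, 3.14, 3.14, 3.14].

INTERFACE

Orientations are given as a unit quaternion [x, y, z, w].
In Python, from bench import r, eyes gives the robot as it stands.
- The arm moves only by the shell command python3 -m inch 'ROWS' [FORCE]. ROWS is a JSON object of lists of equal length, an entry for each row: "translation": the shift along the world's x, y, z scaled (see below), a list of three; "rot": the turn, a rotation vector about the world's x, y, z scaled (see below), a list of three; "jaw": the finger opening in mm, from 0 to 87. In form: {"translation": [[tx, ty, tz], ...], "rot": [[ax, ay, az], ...], "jaw": [jaw, ...]}. A call has 1 to 20 rows; each row is the pose to reach, as a shift and turn from the pose measured when the call began; what a row does not reach only later rows make up. The controller multiplies each number of a shift by 100 mm and each number of a turn by 60 degrees. A row lasts 1/10 s, in which the tool goes at most 50 mm and 8.59 degrees, less where a joint would pass 70% of its speed; a pose out of reach is approached as far as the arm can. A call with a number of a shift or a turn outside -1 to 1 is refused whole. A call with a gripper value outside its range is refused whole. The fingers move at their own pace and stop on an object; FORCE is the grip in N (left out, the last holds). Time passes only in rows, so rows that repeat a pose let the fingers close. It gives the time, the measured TCP pose, the force and the opening at its end, in the units of the state.
- r.read_state(): the state, without advancing time (a new reading comes with each control period).
- eyes.camera(name): name is "scene" or "top" or "wrist"; returns the picture (420x560x3 uint8, blue, green, red); there is no depth.
- eyes.calibration(name): a dict with "fx", "fy", "cx", "cy" (pixels), "R" (3x3) and "t" (3): a world point X has camera coordinates R X + t; the wrist camera has in their place "hand_eye" (4x4, takes a point from camera to tool coordinates, whose origin is the TCP and whose axes are the flange's). Camera axes: x right, y down, z forward; pixel columns grow to the right and rows downward; lengths in m; the calibration is good to about 2 mm. A picture is of the moment at which its call begins: read the wrist's pose just before it. calibration takes no time and is no camera call.
- r.close_job(): hands the job in, once; it reports no verdict.
The state is a dict: "time": time; "joint_positions": joint angles; "joint_vel": joint speeds; "joint_torque": joint torques, N m; "ee_pos": TCP position; "eef_rot": TCP orientation; "ft_force": force on the tool from outside, world axes, zero at the start; "torque": the same for the moment, N m; "width": finger opening in m.
Only numpy, scipy, OpenCV 4.12 (cv2) and the standard library are available. Lean on these libraries where they do the work, as an engineer would, in place of code of your own. Each camera call takes 0.05 s, during which the arm holds its last target. There are 200 camera calls.

TASK

Change the feed of the leather skiving machine: push its selector lever sideways by the knob with the fingers, out of the middle slot where it is parked, along the cross lane and fully home into the slot with the green dot beside it, without running it into any other slot on the way. Push only: the knob must not be pulled up, and the dye pot on the machine, the tape roll and the awl stay where they are. Then take the hand away.

Things in the scene. Friction and masses are not known exactly. Their poses are not given: they have to be found in the camera images.
- gate (a point): centre of the H-gate, on the top face of its aluminium plate, 108 mm above the table; x along the lanes (away from the robot), y across, z up. Machine fixed, turned up to 30 degrees. Three lanes 16 mm wide at y = -30, 0, +30 mm, each with a far (+x) and a near (-x) slot, joined by a cross lane 24 mm wide at x = 0, corners rounded. In a slot's end the 12 mm stick's axis is at x = +29 or -29 mm
- machine: grey skiving machine 170 x 300 mm with rollers at its far side and a motor at its right; at most 118 mm high but for the lever and the dye pot. Origin on the table straight below gate, same axes
- knob (a point): centre of the lever's knob: an upright black barrel with a thin red band, 34 mm in diameter, 40 mm tall, on a steel stick 12 mm thick. It leans with the lever. It is 185 mm from the lever's pivot, which lies 102 mm below gate; so with both joints at 0 the knob's centre is 83 mm above gate
- stick (a point): point on the stick's axis at the height of the gate plate, 98 mm from the pivot (104 mm above the table when upright)
- along (a joint): lever's lean along the lanes, rad: 0 in the cross lane, +0.30 stop of the far slots (gate's +x; knob 55 mm that way), -0.30 stop of the near slots. It is parked in the middle lane's far slot at +0.20 to +0.29. It stays where it is left; about 2 to 3 N at the knob moves it
- across (a joint): lever's lean across the lanes, rad: 0 in the middle lane, about +0.31 in the lane at the gate's +y (stop at +0.32; knob 57 mm that way), about -0.31 in the lane at -y (stop at -0.32). The lever can change lanes only with |along| below about 0.06. It stays where it is left; about 2 to 3 N at the knob moves it
- knob_lift (a joint): how far the knob is pulled up along the stick, m: 0 seated, 0.014 at most; a spring of about 8 N holds it down. Side pushes do not raise it; over 0.005 counts as pulled up
- dot_green: flat green dot, 22 mm across, on the gate plate, beside the end of the outer slot to select: at gate x = +30 or -30 mm, y = +56 or -56 mm; the corner changes each time. The slot is in the lane at y = +-30 mm on the dot's side, at its far or near end like the dot
- dot_yellow: the same in yellow, at another corner: not to be selected
- dot_blue: the same in blue, at another corner: not to be selected
- dot_red: the same in red, at another corner: not to be selected
- dye_pot: small jar of edge dye, orange label and black cap, 42 mm in diameter, 50 mm tall, standing loose on the machine's grey deck (100 mm above the table), 135 to 165 mm from the gate's centre towards the gate's -y. Origin at the centre of its underside. Leave it
- tape: roll of pale green tape lying flat and loose on the table left of the machine, 90 mm in diameter, 24 mm high. Origin at the centre of its underside. Leave it
- awl: awl with a red handle, a loose hand tool lying on the table right of the machine, under 30 mm high. Origin on its underside. Leave it

How it is judged:
On the way, in this order (a step that is already met when the one before it is completed fails the run):
1. the lever is out of its parking slot, in the cross lane (value of joint along between -0.12 and 0.12 rad and value of joint across between -0.15 and 0.15 rad).
2. the lever has crossed to an outer lane (value of joint along between -0.15 and 0.15 rad and (value of joint across above 0.22 rad or value of joint across below -0.22 rad)).
At the end, for the whole second after the job is handed in: the lever stands still in the slot beside the green dot, |along| over 0.25 rad (5 mm short of the end at most) and |across| over 0.25 rad, its stick within 36 mm of the dot, its knob seated (under 3 mm up) (horizontal distance between stick and dot_green below 0.036 m and (value of joint along above 0.25 rad or value of joint along below -0.25 rad) and (value of joint across above 0.25 rad or value of joint across below -0.25 rad) and value of joint knob_lift below 0.003 m and velocity of joint along between -0.05 and 0.05 rad/s and velocity of joint across between -0.05 and 0.05 rad/s); the robot touches nothing.
It fails at once if the knob is pulled up more than 5 mm (value of joint knob_lift above 0.005 m).
It fails at once if the lever runs into the middle lane's near slot (along below -0.18 rad) (value of joint along below -0.18 rad and value of joint across between -0.15 and 0.15 rad).
It fails at once if the lever runs into an outer slot other than the green one (|along| over 0.18 rad there) ((value of joint along above 0.18 rad or value of joint along below -0.18 rad) and (value of joint across above 0.2 rad or value of joint across below -0.2 rad) and (horizontal distance between stick and dot_yellow below 0.034 m or horizontal distance between stick and dot_blue below 0.034 m or horizontal distance between stick and dot_red below 0.034 m)).
It fails at once if the dye pot, the tape roll or the awl is moved more than 20 mm (distance of any of dye_pot, tape, awl from where it was at the start of the episode above 0.02 m).
It also fails if it takes over 72 s, if anything falls off the work surface, if the arm or the gripper's body presses on something with over 40 N, if the wrist force passes 120 N, or if a joint passes its speed limit or range.

## Working session

There is one attempt and no reset: what is moved stays moved. The work goes in short steps, Python scripts to look and compute and a shell command to move; the robot and the scene stay as the last step left them, time stands still between calls to the robot, and variables do not carry over. Pictures are saved under pics/ and viewed, about 8 in all and at most 12, crops included, and the job is handed in when it is done.

```bash
mkdir -p pics; ls; python3 - <<'E'
from bench import r, eyes
import cv2,numpy as np
s=r.read_state();print({k:np.round(s[k],3).tolist() for k in s})
for n in("scene","top"):
    cv2.imwrite(f"pics/{n}0.png",eyes.camera(n)); c=eyes.calibration(n); print(n,c)
print(eyes.calibration("wrist"))
E
```

```text
pics
{'time': 0.0, 'joint_positions': [-1.179, 0.333, -0.065, 1.461, 0.022, 1.35, -0.088], 'joint_vel': [0.001, 0.0, 0.001, 0.001, -0.001, 0.001, -0.001], 'joint_torque': [-0.001, -62.326, 0.024, -38.99, -0.061, 0.04, 0.0], 'ee_pos': [0.252, 0.572, 0.233], 'eef_rot': [0.206, 0.979, -0.001, -0.0], 'ft_force': [-0.265, -0.441, -0.06], 'torque': [0.052, -0.001, 0.02], 'width': 0.087}
scene {'fx': 511.8967678880791, 'fy': 511.8967678880791, 'cx': 282.7769138299238, 'cy': 210.27965798333065, 'R': array([[-0.6721567 ,  0.740372  , -0.00739367],
       [ 0.61969412,  0.55707665, -0.55285153],
       [-0.40519695, -0.37618467, -0.83324698]]), 't': array([ 0.38096115, -0.23995496,  1.96928249])}
top {'fx': 438.41381663117875, 'fy': 438.41381663117875, 'cx': 282.6117897804712, 'cy': 210.70904795978268, 'R': array([[ 0.01079605, -0.99981432, -0.01596171],
       [-0.99692556, -0.00952322, -0.07777363],
       [ 0.07760718,  0.01675228, -0.99684326]]), 't': array([-0.05230112,  0.52817863,  1.16022421])}
{'fx': 312.3093570058527, 'fy': 312.3093570058527, 'cx': 285.13835818094077, 'cy': 209.33184752383207, 'hand_eye': array([[-1.07776565e-03, -9.53677927e-01, -3.00827610e-01,
         8.13981030e-02],
       [ 9.99999419e-01, -1.03649514e-03, -2.96789550e-04,
        -8.52959898e-05],
       [-2.87647120e-05, -3.00827755e-01,  9.53678489e-01,
        -1.51057980e-01],
       [ 0.00000000e+00,  0.00000000e+00,  0.00000000e+00,
         1.00000000e+00]])}
```

View pics/top0.png

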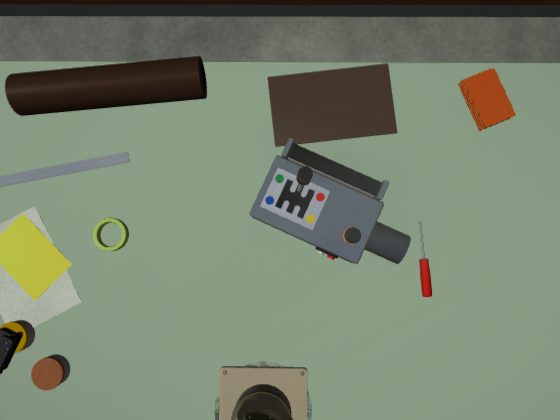

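View pics/scene0.png

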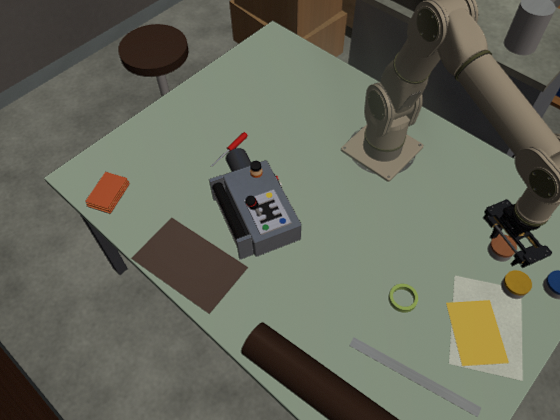

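The top view shows green at about (280,179), blue (269,200), red (320,197), yellow (310,218) and the knob at about (304,175). So green is the far slot on the +y side. Next I'll fit the gate pose.

```bash
cat > h.py <<'E'
import cv2,numpy as np
from bench import r,eyes
from scipy.optimize import least_squares
def ray(c,uv):
    d=c["R"].T@np.array([(uv[0]-c["cx"])/c["fx"],(uv[1]-c["cy"])/c["fy"],1]); return -c["R"].T@c["t"],d
def onz(c,uv,z):
    o,d=ray(c,uv); return o+d*(z-o[2])/d[2]
def proj(c,X):
    q=np.asarray(X)@c["R"].T+c["t"]; return np.c_[c["fx"]*q[:,0]/q[:,2]+c["cx"],c["fy"]*q[:,1]/q[:,2]+c["cy"]]
def knob(g,th,al,ac,L=.185):
    # direction of lever in gate frame
    v=np.array([np.tan(al),np.tan(ac),1]); v=v/np.linalg.norm(v)*L
    R=np.array([[np.cos(th),-np.sin(th),0],[np.sin(th),np.cos(th),0],[0,0,1]])
    return np.array([g[0],g[1],.006])+R@v
E
python3 - <<'E'
from h import *
im=cv2.imread("pics/top0.png"); c=eyes.calibration("top")
hsv=cv2.cvtColor(im,cv2.COLOR_BGR2HSV)
x0,y0,x1,y1=255,165,330,230
P={}
for n,h in dict(green=(45,85),yellow=(22,35),blue=(100,125),red=(0,6)).items():
    m=cv2.inRange(hsv,(h[0],130,70),(h[1],255,255)); m[:y0]=0;m[y1:]=0;m[:,:x0]=0;m[:,x1:]=0
    k,l,s,ce=cv2.connectedComponentsWithStats(m); i=1+np.argmax(s[1:,4]); P[n]=onz(c,ce[i],.108); print(n,ce[i],s[i,4],P[n].round(4))
loc=dict(green=(.03,.056),blue=(-.03,.056),red=(.03,-.056),yellow=(-.03,-.056))
def f(p):
    C,S=np.cos(p[2]),np.sin(p[2])
    return np.concatenate([[p[0]+C*a-S*b-P[n][0],p[1]+S*a+C*b-P[n][1]] for n,(a,b) in loc.items()])
q=least_squares(f,[.6,-.1,-.3]); print("gate",q.x.round(4),np.degrees(q.x[2]),"res mm",(f(q.x)*1e3).round(1))
for al in(.2,.25,.29): 
    k=knob(q.x[:2],q.x[2],al,0); print(al,k.round(3),proj(c,[k]).round(1),proj(eyes.calibration("scene"),[k]).round(1))
cv2.imwrite("pics/c.png",np.hstack([cv2.resize(im[150:270,240:420],None,fx=4,fy=4,interpolation=2)]))
E
```

```text
green [279.24444444 178.28888889] 45 [ 0.6033 -0.0391  0.108 ]
yellow [310.03571429 218.41071429] 56 [ 0.5033 -0.1168  0.108 ]
blue [269.31372549 199.78431373] 51 [ 0.5489 -0.0149  0.108 ]
red [319.96226415 196.56603774] 53 [ 0.5581 -0.1412  0.108 ]
gate [ 0.5534 -0.078  -0.4186] -23.983334747675325 res mm [ 0.3  0.1 -0.1  0.3 -0.1 -0.2 -0.1 -0.2]
0.2 [ 0.587 -0.093  0.187] [[301.5 180.3]] [[256.2 200.3]]
0.25 [ 0.595 -0.097  0.185] [[303.1 176.9]] [[253.5 201.6]]
0.29 [ 0.602 -0.099  0.183] [[304.4 174.3]] [[251.5 202.7]]
```

View pics/c.png

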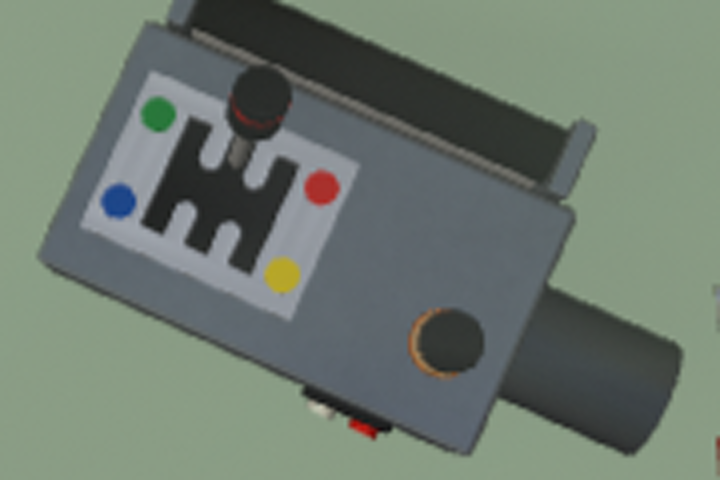

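The gate fit is good, with residuals under 0.3 mm: centre (0.553, -0.078), yaw -24°. The crop shows the knob centre at about (305,176), which gives along of about 0.27. Plan: straddle the knob with open fingers, push along gate -x, yaw 90° around it, push +y, yaw back, then push +x. First the transit, starting with one step to check the conventions.

```bash
python3 -m inch '{"translation":[[0.12,-0.24,0.05],[0.25,-0.48,0.1],[0.37,-0.72,0.17],[0.5,-0.96,0.17]],"rot":[[0,0,-0.07],[0,0,-0.15],[0,0,-0.23],[0,0,-0.3]],"jaw":[87,87,87,87]}'
python3 -m inch '{"translation":[[0.12,-0.24,0],[0.25,-0.48,0],[0.37,-0.72,0],[0.5,-0.96,0]],"rot":[[0,0,-0.07],[0,0,-0.15],[0,0,-0.23],[0,0,-0.3]],"jaw":[87,87,87,87]}'
```

```text
time: 0.5
ee_pos: [0.3022, 0.4749, 0.2504]
eef_rot: [0.358, 0.934, -0.0, -0.0]
ft_force: [0.7, -0.5, 0.6]
width: 0.0867
time: 0.9
ee_pos: [0.3525, 0.3776, 0.2501]
eef_rot: [0.501, 0.865, -0.0, -0.0]
ft_force: [-0.4, 0.4, -0.3]
width: 0.0872
```

```bash
python3 -m inch '{"translation":[[0.12,-0.24,0],[0.25,-0.48,0],[0.37,-0.72,0],[0.49,-0.95,0]],"rot":[[0,0,-0.07],[0,0,-0.15],[0,0,-0.23],[0,0,-0.3]],"jaw":[87,87,87,87]}'
python3 -m inch '{"translation":[[0.12,-0.24,0],[0.25,-0.48,0],[0.37,-0.72,0],[0.49,-0.95,0]],"rot":[[0,0,-0.07],[0,0,-0.15],[0,0,-0.23],[0,0,-0.3]],"jaw":[87,87,87,87]}'
python3 -m inch '{"translation":[[0.12,-0.24,0],[0.25,-0.48,0],[0.37,-0.72,0],[0.49,-0.95,0]],"rot":[[0,0,-0.07],[0,0,-0.15],[0,0,-0.23],[0,0,-0.3]],"jaw":[87,87,87,87]}'
python3 -m inch '{"translation":[[0.12,-0.24,0],[0.25,-0.48,0],[0.37,-0.72,0],[0.49,-0.95,0]],"rot":[[0,0,0],[0,0,0],[0,0,0],[0,0,0]],"jaw":[87,87,87,87]}'
python3 -m inch '{"translation":[[0.12,-0.24,0],[0.25,-0.48,0],[0.37,-0.72,0],[0.49,-0.95,0],[0.49,-0.95,0]],"rot":[[0,0,0],[0,0,0],[0,0,0],[0,0,0],[0,0,0]],"jaw":[87,87,87,87,87]}'
python3 - <<'E'
from h import *
s=r.read_state(); print(s["joint_positions"],s["ee_pos"],s["eef_rot"])
im=eyes.camera("wrist"); cv2.imwrite("pics/w1.png",im)
E
```

```text
time: 1.3
ee_pos: [0.4022, 0.2807, 0.2501]
eef_rot: [0.632, 0.775, -0.0, -0.0]
ft_force: [0.2, -0.1, -0.4]
width: 0.0869
time: 1.7
ee_pos: [0.4522, 0.1835, 0.2501]
eef_rot: [0.748, 0.663, -0.0, -0.0]
ft_force: [0.6, -0.1, 0.3]
width: 0.0875
time: 2.1
ee_pos: [0.5021, 0.0865, 0.2501]
eef_rot: [0.845, 0.535, -0.0, -0.0]
ft_force: [0.0, -0.1, 0.0]
width: 0.087
time: 2.5
ee_pos: [0.5519, -0.0106, 0.25]
eef_rot: [0.845, 0.534, -0.0, -0.0]
ft_force: [0.9, -0.1, 0.1]
width: 0.0865
time: 3.0
ee_pos: [0.6014, -0.1104, 0.2496]
eef_rot: [0.847, 0.531, -0.001, 0.001]
ft_force: [-0.1, 0.5, 0.5]
width: 0.0867
[-0.36489249  0.32355973  0.59894288  1.50370975 -0.18103195  1.37162472
 -0.20448401] [ 0.60144919 -0.11044917  0.24961223] [ 8.47122241e-01  5.31396099e-01 -1.23112846e-03  7.60788461e-04]
```

View pics/w1.png

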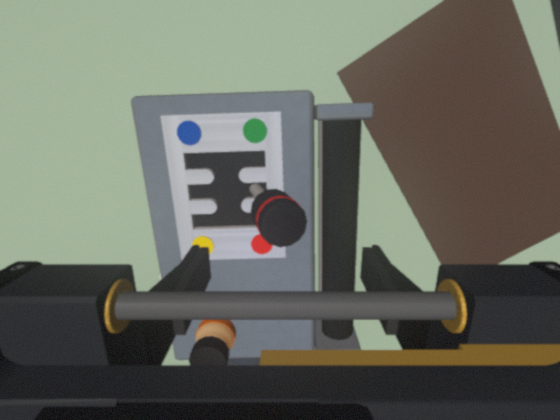

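The wrist view shows the knob barrel centred at about (278,216), the green dot at (255,131) and the lever in the middle lane's far slot. I'll use this to check the gate fit and along.

```bash
python3 - <<'E'
from h import *
from scipy.spatial.transform import Rotation as Ro
s=r.read_state(); w=eyes.calibration("wrist"); T=np.eye(4);T[:3,:3]=Ro.from_quat(s["eef_rot"]).as_matrix();T[:3,3]=s["ee_pos"]
M=np.linalg.inv(T@w["hand_eye"]); c=dict(w,R=M[:3,:3],t=M[:3,3])
for n,uv in dict(green=(255,131),blue=(189,133)).items(): print(n,onz(c,uv,.108).round(4))
g=(.5534,-.078);th=-.4186
for al in(.22,.25,.28): print(al,proj(c,[knob(g,th,al,0),knob(g,th,al,0,.205)]).round(1).tolist(),knob(g,th,al,0).round(3))
for al,ac in((.0,0),(-.02,0),(0,.31),(.3,.31)): print(al,ac,knob(g,th,al,ac).round(4))
print("gx",np.cos(th),np.sin(th))
E
```

```text
green [ 0.6062 -0.0383  0.108 ]
blue [ 0.5512 -0.0137  0.108 ]
0.22 [[261.2, 219.3], [265.6, 228.8]] [ 0.59  -0.094  0.187]
0.25 [[268.8, 218.5], [274.7, 227.8]] [ 0.595 -0.097  0.185]
0.28 [[276.1, 217.6], [283.5, 226.7]] [ 0.6   -0.099  0.184]
0.0 0 [ 0.5534 -0.078   0.191 ]
-0.02 0 [ 0.55   -0.0765  0.191 ]
0 0.31 [ 0.5763 -0.0264  0.1822]
0.3 0.31 [ 0.6232 -0.0498  0.175 ]
gx 0.9136589099330938 -0.4064817293555402
```

```bash
python3 -m inch '{"translation":[[-0.01,0.11,0],[-0.01,0.11,-0.2],[-0.01,0.11,-0.4],[-0.01,0.11,-0.6],[-0.01,0.11,-0.78],[-0.01,0.11,-0.78]],"rot":[[0,0,0.03],[0,0,0.03],[0,0,0.03],[0,0,0.03],[0,0,0.03],[0,0,0.03]],"jaw":[87,87,87,87,87,87]}'
```

```text
time: 3.65
ee_pos: [0.5988, -0.0951, 0.1693]
eef_rot: [0.837, 0.547, -0.002, -0.001]
ft_force: [-0.0, -0.1, -0.5]
width: 0.0867
```

```bash
python3 -m inch '{"translation":[[-0.05,0.02,0],[-0.1,0.04,0],[-0.15,0.06,0],[-0.2,0.08,0],[-0.25,0.1,0],[-0.3,0.12,0],[-0.35,0.14,0],[-0.4,0.16,0],[-0.45,0.18,0],[-0.5,0.2,0],[-0.55,0.22,0],[-0.6,0.24,0],[-0.64,0.26,0],[-0.68,0.27,0],[-0.68,0.27,0]],"rot":[[0,0,0],[0,0,0],[0,0,0],[0,0,0],[0,0,0],[0,0,0],[0,0,0],[0,0,0],[0,0,0],[0,0,0],[0,0,0],[0,0,0],[0,0,0],[0,0,0],[0,0,0]],"jaw":[87,87,87,87,87,87,87,87,87,87,87,87,87,87,87]}'
python3 - <<'E'
from h import *
s=r.read_state();p=s["ee_pos"]-np.array([.5534,-.078,0]);print("gate xy",p[0]*.9137-p[1]*.4065,p[0]*.4065+p[1]*.9137,s["eef_rot"])
im=eyes.camera("wrist"); sc=eyes.camera("scene")[150:270,190:350]
cv2.imwrite("pics/w2.png",np.hstack([cv2.resize(im,(400,300)),cv2.resize(sc,(400,300))]))
E
```

```text
time: 5.15
ee_pos: [0.5304, -0.0678, 0.1693]
eef_rot: [0.837, 0.547, -0.002, -0.001]
ft_force: [2.2, -0.5, 0.3]
width: 0.0869
gate xy -0.025207843908438766 -2.023187279547381e-05 [ 0.83731008  0.54672097 -0.00241407 -0.0014785 ]
```

View pics/w2.png

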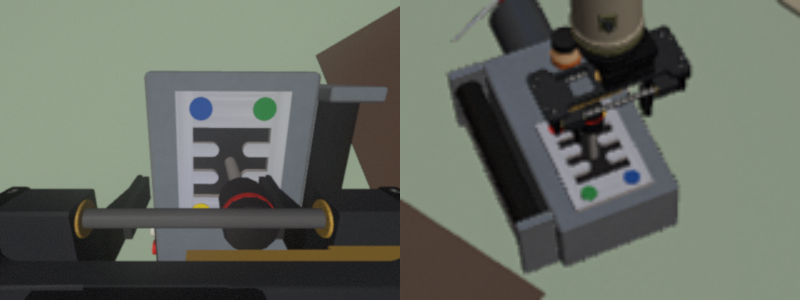

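Contact force is 2.2 N. The knob is at about (248,213) in the half-size wrist view and the stick is about mid cross-lane at (230,165). Checking along against the projection.

```bash
cat >> h.py <<'E'
from scipy.spatial.transform import Rotation as Ro
def wc():
    s=r.read_state(); w=eyes.calibration("wrist"); T=np.eye(4);T[:3,:3]=Ro.from_quat(s["eef_rot"]).as_matrix();T[:3,3]=s["ee_pos"]
    M=np.linalg.inv(T@w["hand_eye"]); return dict(w,R=M[:3,:3],t=M[:3,3])
G=(.5534,-.078);TH=-.4186
def gxy():
    s=r.read_state();p=s["ee_pos"][:2]-np.array(G);C,S=np.cos(TH),np.sin(TH);return (p[0]*C+p[1]*S).round(4),(-p[0]*S+p[1]*C).round(4)
E
python3 - <<'E'
from h import *
c=wc()
for al in(-.05,0,.05,.1): print(al,(proj(c,[knob(G,TH,al,0),knob(G,TH,al,0,.125)])/1.4).round(1).tolist())
E
```

```text
-0.05 [[224.8, 210.0], [222.5, 173.5]]
0 [[238.8, 210.3], [229.3, 173.6]]
0.05 [[252.7, 210.2], [236.1, 173.6]]
0.1 [[266.3, 209.7], [242.8, 173.4]]
```

Along is about 0.03. I'll push 5 mm more, centre the tool on the knob and yaw 90° around it.

```bash
python3 -m inch '{"translation":[[-0.02,0.01,0],[-0.05,0.02,0],[-0.05,0.02,0],[0.1,-0.04,0],[0.23,-0.1,0],[0.23,-0.1,0],[0.23,-0.1,0],[0.23,-0.1,0],[0.23,-0.1,0],[0.23,-0.1,0],[0.23,-0.1,0],[0.23,-0.1,0],[0.23,-0.1,0],[0.23,-0.1,0],[0.23,-0.1,0],[0.23,-0.1,0]],"rot":[[0,0,0],[0,0,0],[0,0,0],[0,0,0],[0,0,0],[0,0,0],[0,0,0.1],[0,0,0.2],[0,0,0.3],[0,0,0.4],[0,0,0.5],[0,0,0.6],[0,0,0.7],[0,0,0.8],[0,0,0.8],[0,0,0.8]],"jaw":[87,87,87,87,87,87,87,87,87,87,87,87,87,87,87,87]}'
python3 -m inch '{"translation":[[0,0,0],[0,0,0],[0,0,0],[0,0,0],[0,0,0],[0,0,0],[0,0,0],[0,0,0],[0,0,0]],"rot":[[0,0,0.1],[0,0,0.2],[0,0,0.3],[0,0,0.4],[0,0,0.5],[0,0,0.6],[0,0,0.7],[0,0,0.7],[0,0,0.7]],"jaw":[87,87,87,87,87,87,87,87,87]}'
python3 - <<'E'
from h import *
c=wc();s=r.read_state();print(gxy(),Ro.from_quat(s["eef_rot"]).as_matrix().round(3).tolist(),s["joint_positions"].round(2))
cv2.imwrite("pics/w3.png",eyes.camera("wrist"))
for al in(-.05,0,.05): print(al,(proj(c,[knob(G,TH,al,0),knob(G,TH,al,0,.125)])).round(1).tolist())
E
```

```text
time: 6.85
ee_pos: [0.553, -0.0778, 0.169]
eef_rot: [0.544, 0.839, -0.003, -0.001]
ft_force: [0.3, 0.0, -0.3]
width: 0.0867
time: 7.75
ee_pos: [0.5528, -0.0777, 0.1689]
eef_rot: [0.209, 0.978, -0.003, 0.0]
ft_force: [-0.3, -0.3, -0.4]
width: 0.0869
(np.float64(-0.0007), np.float64(-0.0)) [[-0.912, 0.409, -0.001], [0.409, 0.912, -0.006], [-0.002, -0.006, -1.0]] [-0.27  0.23  0.37  1.74 -0.08  1.18  1.28]
-0.05 [[285.2, 275.3], [285.7, 232.9]]
0 [[285.2, 292.9], [285.8, 241.9]]
0.05 [[285.3, 309.3], [285.8, 250.5]]
```

View pics/w3.png

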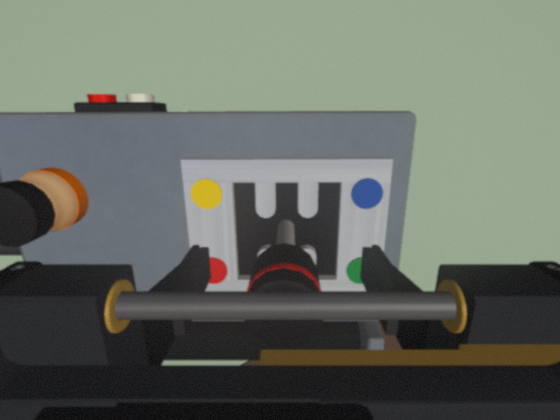

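The wrist view from this side shows the stick upright in the cross lane at about (286,232), and the knob band at (285,265) agrees with along of about 0. Now push +y.

```bash
python3 -m inch '{"translation":[[0.03,0.05,0],[0.05,0.11,0],[0.07,0.16,0],[0.1,0.21,0],[0.12,0.26,0],[0.14,0.31,0],[0.17,0.37,-0.01],[0.19,0.42,-0.02],[0.22,0.47,-0.03],[0.24,0.52,-0.04],[0.26,0.57,-0.05],[0.29,0.63,-0.05],[0.3,0.66,-0.05],[0.32,0.69,-0.05],[0.32,0.69,-0.05]],"rot":[[0,0,0],[0,0,0],[0,0,0],[0,0,0],[0,0,0],[0,0,0],[0,0,0],[0,0,0],[0,0,0],[0,0,0],[0,0,0],[0,0,0],[0,0,0],[0,0,0],[0,0,0]],"jaw":[87,87,87,87,87,87,87,87,87,87,87,87,87,87,87]}'
python3 - <<'E'
from h import *
c=wc();s=r.read_state();print(gxy())
cv2.imwrite("pics/w4.png",eyes.camera("wrist"))
for al,ac in((0,.25),(0,.31),(.05,.31),(-.05,.31)): print(al,ac,(proj(c,[knob(G,TH,al,ac),knob(G,TH,al,ac,.125)])).round(1).tolist())
E
```

```text
time: 9.3
ee_pos: [0.5848, -0.0081, 0.1636]
eef_rot: [0.209, 0.978, -0.003, -0.0]
ft_force: [-1.1, -1.8, -0.8]
width: 0.0872
(np.float64(0.0003), np.float64(0.0766))
0 0.25 [[220.2, 290.6], [215.6, 241.5]]
0 0.31 [[243.5, 287.1], [227.3, 240.2]]
0.05 0.31 [[244.2, 302.6], [227.8, 248.4]]
-0.05 0.31 [[242.6, 270.6], [226.7, 231.7]]
```

View pics/w4.png

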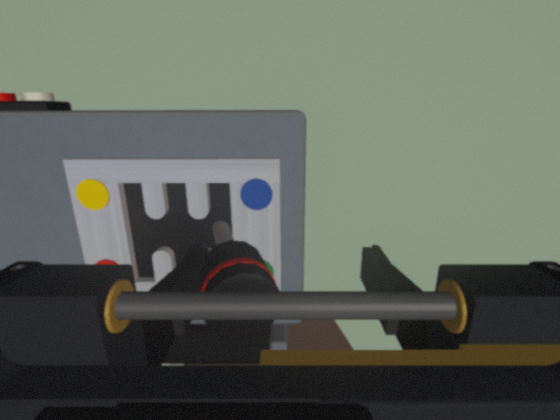

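The knob band centre is at about (239,285) and the stick at (225,240), so across is about 0.30 and along about 0. Back off, re-centre on the knob and yaw -90°.

```bash
python3 -m inch '{"translation":[[-0.04,-0.1,0],[-0.09,-0.2,0],[-0.09,-0.2,-0.02],[-0.09,-0.2,-0.05],[-0.09,-0.2,-0.05],[-0.09,-0.2,-0.05],[-0.09,-0.2,-0.05],[-0.09,-0.2,-0.05],[-0.09,-0.2,-0.05],[-0.09,-0.2,-0.05],[-0.09,-0.2,-0.05],[-0.09,-0.2,-0.05],[-0.09,-0.2,-0.05]],"rot":[[0,0,0],[0,0,0],[0,0,0],[0,0,-0.1],[0,0,-0.2],[0,0,-0.3],[0,0,-0.4],[0,0,-0.5],[0,0,-0.6],[0,0,-0.7],[0,0,-0.8],[0,0,-0.8],[0,0,-0.8]],"jaw":[87,87,87,87,87,87,87,87,87,87,87,87,87]}'
python3 -m inch '{"translation":[[0,0,0],[0,0,0],[0,0,0],[0,0,0],[0,0,0],[0,0,0],[0,0,0],[0,0,0],[0,0,0]],"rot":[[0,0,-0.1],[0,0,-0.2],[0,0,-0.3],[0,0,-0.4],[0,0,-0.5],[0,0,-0.6],[0,0,-0.7],[0,0,-0.7],[0,0,-0.7]],"jaw":[87,87,87,87,87,87,87,87,87]}'
python3 - <<'E'
from h import *
c=wc();print(gxy())
cv2.imwrite("pics/w5.png",eyes.camera("wrist"))
for al,ac in((0,.27),(0,.31),(.05,.31),(-.05,.31)): print(al,ac,(proj(c,[knob(G,TH,al,ac),knob(G,TH,al,ac,.125)])).round(1).tolist())
E
```

```text
time: 10.65
ee_pos: [0.5758, -0.0284, 0.1588]
eef_rot: [0.587, 0.809, -0.003, -0.001]
ft_force: [0.0, 0.4, -0.3]
width: 0.0869
time: 11.55
ee_pos: [0.5758, -0.0284, 0.1588]
eef_rot: [0.837, 0.547, -0.002, -0.002]
ft_force: [0.2, -0.2, -0.5]
width: 0.0873
(np.float64(0.0003), np.float64(0.0544))
0 0.27 [[281.0, 308.0], [282.5, 276.0]]
0 0.31 [[281.1, 292.3], [282.6, 268.5]]
0.05 0.31 [[299.9, 292.3], [291.6, 268.5]]
-0.05 0.31 [[262.3, 292.0], [273.5, 268.4]]
```

View pics/w5.png

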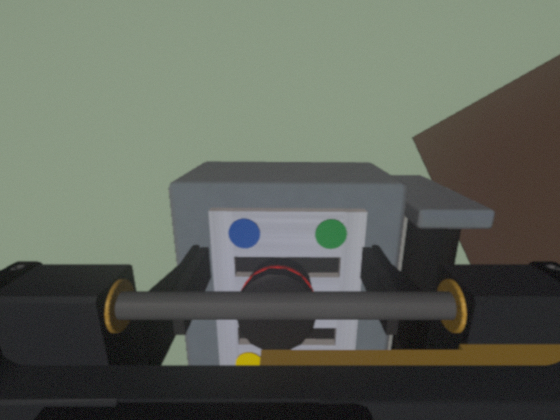

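The knob is at (279,~293), so along is about 0 and across about 0.31. Green is on the right (+x). Push +x.

```bash
python3 -m inch '{"translation":[[0.05,-0.02,0],[0.1,-0.05,0],[0.16,-0.07,0],[0.21,-0.1,0],[0.27,-0.12,0],[0.32,-0.14,0],[0.37,-0.17,0],[0.42,-0.19,0],[0.47,-0.21,0],[0.52,-0.23,0],[0.57,-0.25,0],[0.61,-0.27,0],[0.61,-0.27,0]],"rot":[[0,0,0],[0,0,0],[0,0,0],[0,0,0],[0,0,0],[0,0,0],[0,0,0],[0,0,0],[0,0,0],[0,0,0],[0,0,0],[0,0,0],[0,0,0]],"jaw":[87,87,87,87,87,87,87,87,87,87,87,87,87]}'
python3 -m inch '{"translation":[[0.02,-0.01,0],[0.04,-0.02,0],[0.04,-0.02,0]],"rot":[[0,0,0],[0,0,0],[0,0,0]],"jaw":[87,87,87]}'
python3 - <<'E'
from h import *
c=wc();print(gxy())
cv2.imwrite("pics/w6.png",eyes.camera("wrist"))
for al,ac in((.2,.31),(.25,.31),(.3,.31)): print(al,ac,(proj(c,[knob(G,TH,al,ac),knob(G,TH,al,ac,.125)])).round(1).tolist())
E
```

```text
time: 12.9
ee_pos: [0.6371, -0.0558, 0.1586]
eef_rot: [0.837, 0.547, -0.002, -0.002]
ft_force: [-0.8, 0.9, -1.9]
width: 0.087
time: 13.2
ee_pos: [0.6413, -0.0579, 0.1586]
eef_rot: [0.837, 0.547, -0.002, -0.002]
ft_force: [-1.9, 0.9, -2.1]
width: 0.0866
(np.float64(0.0722), np.float64(0.0541))
0.2 0.31 [[204.1, 289.6], [210.3, 267.1]]
0.25 0.31 [[223.0, 288.7], [219.5, 266.8]]
0.3 0.31 [[241.4, 287.7], [228.5, 266.4]]
```

View pics/w6.png

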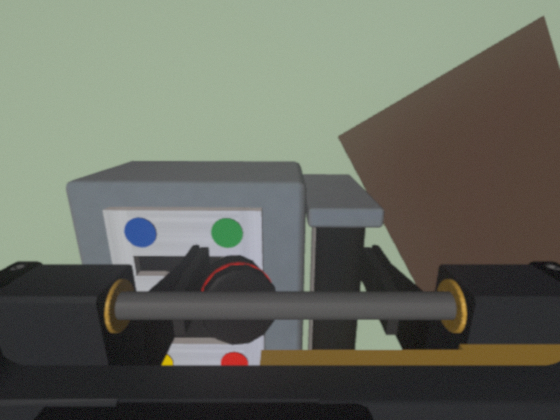

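Knob at x of about 238, so along is about 0.29. I'll creep on to feel the stop.

```bash
python3 -m inch '{"translation":[[0.01,-0.01,0],[0.03,-0.01,0],[0.03,-0.01,0]],"rot":[[0,0,0],[0,0,0],[0,0,0]],"jaw":[87,87,87]}'
```

```text
time: 13.55
ee_pos: [0.6444, -0.0589, 0.1586]
eef_rot: [0.837, 0.547, -0.002, -0.002]
ft_force: [-1.8, 0.2, -1.0]
width: 0.0872
```

```bash
python3 -m inch '{"translation":[[0.01,0,0],[0.02,-0.01,0],[0.02,-0.01,0]],"rot":[[0,0,0],[0,0,0],[0,0,0]],"jaw":[87,87,87]}'
```

```text
time: 13.85
ee_pos: [0.6466, -0.06, 0.1587]
eef_rot: [0.837, 0.547, -0.002, -0.002]
ft_force: [-2.2, 0.1, -1.5]
width: 0.0868
```

```bash
python3 -m inch '{"translation":[[0.01,0,0],[0.02,-0.01,0],[0.02,-0.01,0]],"rot":[[0,0,0],[0,0,0],[0,0,0]],"jaw":[87,87,87]}'
python3 - <<'E'
from h import *
c=wc();print(gxy())
a=eyes.camera("wrist")[180:390,130:400]; cv2.imwrite("pics/w7.png",cv2.resize(a,None,fx=2,fy=2))
for al,ac in((.2,.31),(.25,.31),(.3,.31)): print(al,ac,((proj(c,[knob(G,TH,al,ac)])-[130,180])*2).round(1).tolist())
E
```

```text
time: 14.15
ee_pos: [0.6486, -0.0611, 0.1586]
eef_rot: [0.837, 0.547, -0.002, -0.002]
ft_force: [-2.3, 1.1, -1.1]
width: 0.0873
(np.float64(0.0801), np.float64(0.0541))
0.2 0.31 [[115.3, 219.5]]
0.25 0.31 [[153.4, 217.7]]
0.3 0.31 [[190.6, 215.5]]
```

View pics/w7.png

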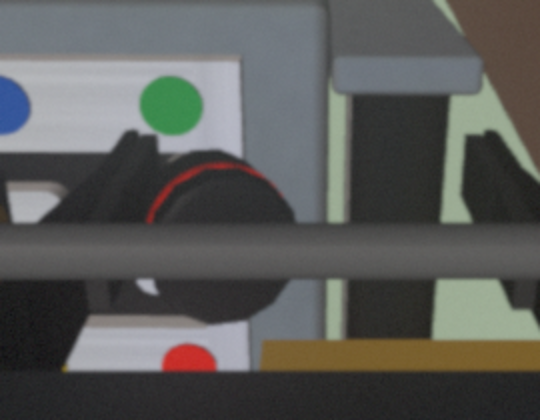

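```bash
python3 -m inch '{"translation":[[0.01,0,0],[0.02,-0.01,0],[0.02,-0.01,0]],"rot":[[0,0,0],[0,0,0],[0,0,0]],"jaw":[87,87,87]}'
```

```text
time: 14.5
ee_pos: [0.6502, -0.062, 0.1582]
eef_rot: [0.837, 0.546, -0.003, -0.002]
ft_force: [-5.5, 1.8, -2.1]
width: 0.0868
```

Force rose to about 6 N, so the stop is reached. Back the finger off, lift out and move away.

```bash
python3 -m inch '{"translation":[[-0.06,0.03,0],[-0.12,0.05,0],[-0.18,0.08,0],[-0.23,0.1,0],[-0.23,0.1,0],[-0.23,0.1,0.2],[-0.23,0.1,0.4],[-0.23,0.1,0.6],[-0.23,0.1,0.8],[-0.23,0.1,1],[-0.23,0.1,1]],"rot":[[0,0,0],[0,0,0],[0,0,0],[0,0,0],[0,0,0],[0,0,0],[0,0,0],[0,0,0],[0,0,0],[0,0,0],[0,0,0]],"jaw":[87,87,87,87,87,87,87,87,87,87,87]}'
python3 -m inch '{"translation":[[-0.1,0.25,0.1],[-0.2,0.5,0.2],[-0.3,0.75,0.2],[-0.4,1,0.2],[-0.4,1,0.2]],"rot":[[0,0,0],[0,0,0],[0,0,0],[0,0,0],[0,0,0]],"jaw":[87,87,87,87,87]}'
python3 -m inch '{"translation":[[-0.1,0.25,0],[-0.2,0.5,0],[-0.3,0.75,0],[-0.4,1,0],[-0.4,1,0]],"rot":[[0,0,0],[0,0,0],[0,0,0],[0,0,0],[0,0,0]],"jaw":[87,87,87,87,87]}'
python3 -m inch '{"translation":[[-0.1,0.25,0],[-0.2,0.5,0],[-0.3,0.75,0],[-0.4,1,0],[-0.4,1,0]],"rot":[[0,0,0],[0,0,0],[0,0,0],[0,0,0],[0,0,0]],"jaw":[87,87,87,87,87]}'
python3 - <<'E'
from h import *
c=eyes.calibration("top");im=eyes.camera("top"); old=cv2.imread("pics/top0.png")
cv2.imwrite("pics/t8.png",cv2.resize(im[150:270,240:420],None,fx=4,fy=4,interpolation=2))
for al,ac in((.2,.31),(.25,.31),(.3,.31),(.3,.25)): print(al,ac,((proj(c,[knob(G,TH,al,ac),knob(G,TH,al,ac,.205)])-[240,150])*4).round(1).tolist())
for n,(x,y,w,h) in dict(pot=(335,220,30,32),tape=(85,210,50,50),awl=(410,215,30,90)).items():
    print(n,cv2.absdiff(im,old)[y:y+h,x:x+w].max(2).mean().round(2))
print(r.read_state()["time"])
E
```

```text
time: 15.6
ee_pos: [0.6285, -0.0524, 0.2612]
eef_rot: [0.838, 0.546, -0.0, -0.001]
ft_force: [-0.1, -0.3, 0.2]
width: 0.0869
time: 16.1
ee_pos: [0.5875, 0.0522, 0.2804]
eef_rot: [0.836, 0.549, -0.0, -0.002]
ft_force: [-0.5, 0.9, 0.2]
width: 0.0871
time: 16.6
ee_pos: [0.5462, 0.156, 0.2796]
eef_rot: [0.834, 0.551, -0.001, -0.003]
ft_force: [0.5, 0.3, -2.2]
width: 0.0869
time: 17.1
ee_pos: [0.5048, 0.2592, 0.2787]
eef_rot: [0.833, 0.553, -0.001, -0.003]
ft_force: [0.2, 0.1, 1.0]
width: 0.0871
0.2 0.31 [[158.5, 86.9], [151.1, 71.3]]
0.25 0.31 [[165.6, 74.5], [159.1, 57.4]]
0.3 0.31 [[172.8, 62.6], [167.3, 44.0]]
0.3 0.25 [[189.3, 67.6], [185.8, 49.6]]
pot 7.65
tape 93.3
awl 11.28
17.15
```

View pics/t8.png

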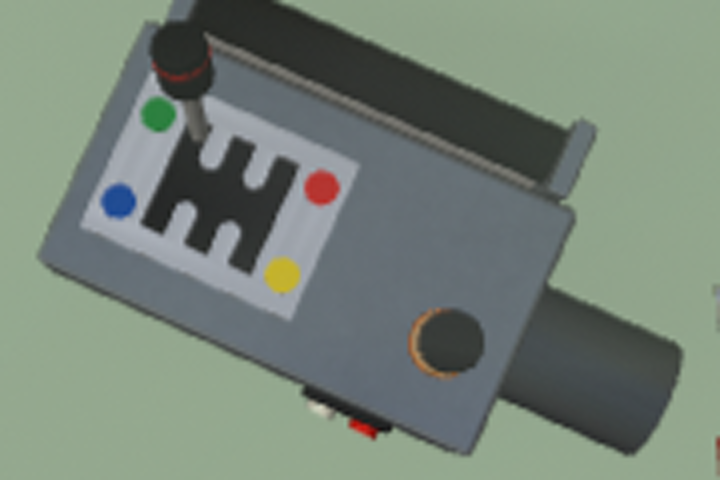

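The lever stands in the green slot: barrel centre at about (181,60), against (173-189, 63-68) predicted for along 0.30. The pot is unchanged at (450,342), and the tape is only hidden under the arm, which never came near table height. Handing in.

```bash
python3 -c "
from bench import r
print(r.read_state()['ft_force']); print(r.close_job())"
```

```text
[-0.13315804 -0.35350164  0.2783869 ]
the job is handed in; nothing more can be done
None
```

The selector lever is fully home in the green slot (far end, gate +y side), and the job was handed in at about 17 s of the 72 s. I did it with side pushes from the open fingers straddling the knob: out of the parking slot, along the cross lane, then into the slot until it met the stop. After that I lifted the hand away and moved it clear.

**Lever:** The last top picture puts along and across both at about 0.30, with the knob seated as far as I could see. Pushing force was about 2 to 3 N and rose to about 6 N at the stop. Wrist force was near zero with the hand clear.

**Loose items:**
- **Dye pot:** it shows at the same pixels as before.
- **Awl:** I only compared images. The difference was small (11 against 8 for the unmoved pot), and the arm was never near it.
- **Tape roll:** the arm hid it in the last picture (image difference 93), so I could not check it. The hand passed well above it.

**Disagreement:** Just before the stop, the wrist camera estimate of along was a few hundredths too high (about 0.33, past the 0.30 stop). I relied on the force rise and the top picture instead.

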